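Latch the die case shut

TASK

Close the toggle latch of the grey die case: swing the wire loop up and over so that its crossbar sits behind the nose of the keeper on the lid, let go of it, then press the lever down until it is firmly home against its stop and the lid is pulled tight. Push the lever home with a firm 15 to 20 N against the stop and never with more than 40 N; then let go. Leave the bottle, paper roll, carton and spanner alone.

Things in the scene. Friction and masses are not known exactly. Their poses are not given: they have to be found in the camera images.
- case: Grey steel case, fixed to the bench, 240 (its x) by 300 (its y) by 145 mm, its 34 mm thick lid on top (lid top about 190 mm up). Origin: centre of its underside, z up; its front, which carries the latch, faces its own -x, towards the robot's left. 'Out' below means along the case's -x. The latch is in the middle of the front (case y = 0).
- pivot (a point): Axis of the latch lever, parallel to the case's y, 26 mm out from the front face and 125 mm above the bench.
- handle_pad (a point): Point on the upper face of the lever's flat steel handle, on its centre line, 72 mm from the pivot. The handle is a plate 24 mm wide and 5 mm thick that ends 85 mm from the pivot.
- lever (a joint): Lever angle, rad: 0 = handle level, pointing straight out; negative = raised (starts -0.98 to -0.82); positive = pressed below level. Stiff: stays where left; pressing at the pad takes up to about 9 N. Hooked, it passes dead centre near 0.48, then meets a solid stop bar under the handle between 0.57 and 0.77: this differs from case to case and must be felt (force rises steeply).
- crossbar (a point): Middle of the crossbar of the wire loop, a U of 5 mm steel wire, 41 mm wide over its sides; crossbar parallel to the case's y, 55 mm from its pin. It swings freely; at the start it leans out over the handle; tipped past upright it falls towards the lid by itself. It can be pinched across its two sides from above.
- groove (a point): Where the crossbar's middle lies when seated in the keeper: 2.5 mm above the floor of a 9 mm wide groove. The keeper, 26 mm wide, stands out 26 mm from the lid's front. Its nose, on the outer side, is 3.5 mm high above the floor; behind is a block 17 mm high on which the loop comes to lean. With the lever as at the start the crossbar clears the nose by 2 to 6 mm.
- bail_pin (a point): Pin on the lever on which the wire loop swings, parallel to the case's y; it turns with the lever, 20 mm from the pivot, 66 degrees below the handle's direction.
- lid_edge (a point): Middle of the lid's lower front edge: 150 mm above the bench when fully shut, about 155.5 mm at the start, held up by a springy gasket. The lid is hinged along the case's far edge; pulling it shut takes about 35 N at the keeper.

How it is judged (in metres and radians):
On the way, in this order (a step that is already met when the one before it is completed fails the run):
1. the loop's crossbar rests behind the nose of the keeper, let go by the fingers (x of crossbar in the frame of groove between -0.005 and 0.006 m and z of crossbar in the frame of groove between -0.003 and 0.015 m and contact force between the fingers and bail below 0.2 N), for 0.2 s.
2. the lever is pressed against its stop with at least 12 N (value of joint lever above 0.53 rad and contact force between the fingers and lever above 12 N), for 0.2 s.
At the end, for the whole second after the job is handed in: the lever rests past its dead centre (lever angle above 0.53 rad), the crossbar lies in the keeper's groove (within 6 mm of its seat) and the lid is pulled down (its front edge less than 2.5 mm above fully shut); nothing is touched (value of joint lever above 0.53 rad and velocity of joint lever below 0.05 rad/s and distance between crossbar and groove below 0.006 m and z of lid_edge in the frame of case below 0.1525 m).
It fails at once if the lever is forced with more than 40 N as it is pressed down (value of joint lever above -0.4 rad and contact force between the fingers and lever above 40 N).
It fails at once if the bottle, roll, carton or spanner is shifted by more than 15 mm (distance of any of wash, roll, carton, spanner from where it was at the start of the episode above 0.015 m).
It also fails if it takes over 72 s, if anything falls off the work surface, if the arm or the gripper's body presses on something with over 40 N, if the wrist force passes 120 N, or if a joint passes its speed limit or range.

ROBOT

A 7-joint arm with a two-finger parallel gripper is mounted at the origin on the work surface. World frame = base frame: x ahead of the robot, y to its left, z up, the work surface at z = 0. Lengths are in mm, angles in rad, forces in N, time in s.
With the tool pointing down it reaches from about 425 to 800 mm from the base axis. Payload 8.3 kg.
Tool frame: the origin (TCP) lies at the very end of the fingers, on their centre line; the grasp point (between the pads) lies 19 mm behind it; z points along the fingers, y is the line along which they close (so a half turn about z gives the same grasp; the last joint's range is limited). The gripper opens to 85 mm and grips with 20 to 120 N. Pads are 22 mm wide; open, the fingers measure 114 mm over their backs; the gripper's body (76 mm by 85 mm) begins 54 mm behind the grasp point. The pads swing forward as they close: fully open they stand 13 mm farther back than shut.
Start: joints at [-1.206, 0.383, 0.016, 1.37, -0.006, 1.388, -0.046], TCP at [259.239, 568.679, 192.179] pointing down, gripper open.
Joint ranges: [-2.95, 2.95], [-0.25, 2.06], [-1.52, 1.56], [0.18, 2.33], [-1.44, 4.58], [0.02, 2.06], [-3.01, 3.01]. Speed limits (rad/s): [2.39, 2.39, 3.01, 3.01, 3.14, 3.14, 3.14].

INTERFACE

Orientations are given as a 3x3 rotation matrix whose columns are the frame's x, y, z axes.
In Python, from workcell import readout, imaging, sign_off, nets gives the robot as it stands.
- The arm moves only by the shell command python3 -m handwheel 'ROWS' [OPENING] [FORCE]. ROWS is JSON, a list that holds one entry, the list of rows, each a list of 4 numbers: the shift along the tool's x, y, z in mm, then the turn about the tool's z in rad. In form: [[[dx, dy, dz, turn], ...]]. A call has 1 to 5 rows; each row shifts and turns the commanded pose from where the row before left it, along the tool's axes as they then stand; what a row does not reach is not made up. A row lasts 1/8 s, in which the tool goes at most 62.5 mm and 10.7 degrees, less where a joint would pass 70% of its speed; a pose out of reach is approached as far as the arm can. A call is refused whole if a number of a shift passes 62.5 or a number of a turn 0.188, either way. A call with a gripper value outside its range is refused whole. OPENING is the closure, from 0 (fully open) to 1 (shut), set as the call begins (- or left out, the last holds). The fingers move at their own pace and stop on an object; FORCE is the grip in N (left out, the last holds). Time passes only in rows, so rows that do not move let the fingers close. It gives the time, the measured TCP pose, the force, the opening and the grip force at its end, in the units of the state.
- readout.observe(): the state, without advancing time (a new reading comes with each control period).
- imaging.get_image(name): name is "scene" or "side" or "wrist"; returns a dict with "frame" (480x640x3 uint8, red, green, blue), "depth" (480x640 float32, mm along the optical axis (not along the pixel's ray), 0 where there is no reading), "fx", "fy", "cx", "cy" (pixels), "eye" and "orientation" of the camera in the world; the wrist camera has in their place "mount" (4x4, takes a point from camera to tool coordinates, whose origin is the TCP and whose axes are the flange's). Camera axes: x right, y up, looking along -z (the intrinsics and any distortion apply to the point x, -y, -z); pixel columns grow to the right and rows downward; lengths in mm; the calibration is good to about 2 mm. A picture is of the moment at which its call begins: read the wrist's pose just before it.
- sign_off(): hands the job in; it is judged then, once.
Trained networks look in the newest picture that a camera, given by its name, has taken for a name from the list of things; names that differ only in an ending like _2 or _b are one class to them, and where a whole thing is asked for, a point or a joint stands for the part that bears it (a point fixed in the world has none). Each returns a list of dicts, best first, with "p" (0 to 1); they miss things now and then, are a little off and sometimes report something else, mostly with a low value. They report only what shows in the picture. A call takes as long as a camera call.
- nets.regions_of(camera, query): "mask" (480x640 bool, what is visible of it).
- nets.pinpoint(camera, query): "point" ([x, y, z] in mm, in the coordinates of the camera as it stood for that picture, good to about 4 mm: a listed point, or the origin of a listed thing).
The state is a dict: "time_s": time; "joint_pos": joint angles; "qvel": joint speeds; "effort": joint torques, N m; "ee_pos": TCP position; "tcp_rot": TCP orientation; "ft_force": force on the tool from outside, world axes, zero at the start; "torque": the same for the moment, N m; "opening": finger opening in mm; "grasp_force": force on a finger pad.
Only numpy, scipy, OpenCV 4.12 (cv2) and the standard library are available. Lean on these libraries where they do the work, as an engineer would, in place of code of your own. Each camera call takes 0.05 s, during which the arm holds its last target. There are 200 camera calls.

## Working session

There is one attempt and no reset: what is moved stays moved. The work goes in short steps, Python scripts to look and compute and a shell command to move; the robot and the scene stay as the last step left them, time stands still between calls to the robot, and variables do not carry over. Pictures are saved under pics/ and viewed, at most 13 in all, crops included, and the job is handed in when it is done.

```bash
mkdir -p pics; cat > h.py <<'E'
import numpy as np, cv2
from workcell import readout, imaging, sign_off, nets
def w(cam, im, p, st=None):
    p=np.array(p,float)
    if cam=="wrist":
        q=(im["mount"]@np.r_[p,1])[:3]; return np.array(st["tcp_rot"])@q+np.array(st["ee_pos"])
    return np.array(im["orientation"])@p+np.array(im["eye"])
def px(cam,im,u,v,st=None,d=None):
    d=im["depth"][v,u] if d is None else d
    return w(cam,im,[(u-im["cx"])/im["fx"]*d,-(v-im["cy"])/im["fy"]*d,-d],st)
E
python3 - <<'E'
from h import *
np.set_printoptions(precision=1,suppress=True)
st=readout.observe();print(st)
for c in ["scene","side","wrist"]:
    st=readout.observe(); im=imaging.get_image(c)
    print(c,{k:v for k,v in im.items() if k not in("frame","depth")})
    cv2.imwrite(f"pics/{c}0.png",im["frame"][:,:,::-1])
    for n in ["case","pivot","handle_pad","crossbar","groove","bail_pin","lid_edge"]:
        r=nets.pinpoint(c,n)
        for q in r[:2]: print(c,n,round(q["p"],2),w(c,im,q["point"],st))
a=[cv2.imread(f"pics/{c}0.png") for c in ["scene","side"]]
cv2.imwrite("pics/m0.png",cv2.resize(np.vstack(a),None,fx=.62,fy=.62))
E
```

```text
{'time_s': 0.0, 'joint_pos': array([-1.2,  0.4,  0. ,  1.4, -0. ,  1.4, -0. ]), 'qvel': array([-0., -0.,  0.,  0.,  0.,  0.,  0.]), 'effort': array([  0. , -62.8,   0.8, -37.2,   0. ,   0. ,  -0. ]), 'ee_pos': array([259. , 568.2, 191.1]), 'tcp_rot': array([[-0.9,  0.4, -0. ],
       [ 0.4,  0.9, -0. ],
       [-0. , -0. , -1. ]]), 'ft_force': array([-0.4, -0.1, -0.2]), 'torque': array([-0.,  0.,  0.]), 'grasp_force': 0.0, 'opening': 85.55756353250652}
scene {'fx': 444.9245962125984, 'fy': 444.9245962125984, 'cx': 325.41240509352446, 'cy': 243.49606698801372, 'eye': array([ 787. , -271.6,  657.8]), 'orientation': array([[ 0.7, -0.6,  0.4],
       [ 0.7,  0.6, -0.4],
       [ 0. ,  0.5,  0.8]])}
scene pivot 0.75 [564.2  21.  127.2]
scene handle_pad 0.63 [560.8  65.1 181.8]
scene crossbar 0.81 [564.7  56.1 176.3]
scene groove 0.72 [559.1  19.9 164.5]
scene bail_pin 0.72 [559.9  37.1 120.5]
scene lid_edge 0.64 [561.3  -6.3 153.6]
side {'fx': 573.6763094526453, 'fy': 573.6763094526453, 'cx': 319.9745394105801, 'cy': 240.69811676881272, 'eye': array([ 86. , 458.1, 514.6]), 'orientation': array([[-0.7,  0.3, -0.6],
       [-0.7, -0.4,  0.6],
       [-0. ,  0.9,  0.5]])}
side pivot 0.58 [564.8  14.5 125.8]
side handle_pad 0.88 [567.   60.9 176.3]
side crossbar 0.83 [565.3  54.8 172.4]
side groove 0.66 [565.2  15.8 162.2]
side groove 0.63 [561.5  37.  121.1]
side bail_pin 0.6 [560.6  35.9 121.8]
side lid_edge 0.72 [564.5  -4.6 155.7]
wrist {'fx': 409.5711232393326, 'fy': 409.5711232393326, 'cx': 322.65594252801304, 'cy': 237.68504972947122, 'mount': array([[   0. ,    1. ,    0.3,   69.1],
       [   1. ,   -0. ,    0. ,   -0.3],
       [   0. ,    0.3,   -1. , -180.9],
       [   0. ,    0. ,    0. ,    1. ]])}
```

View pics/scene0.png

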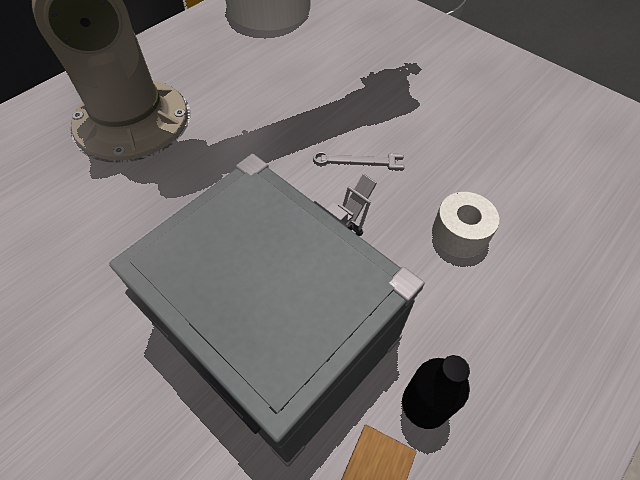

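View pics/side0.png

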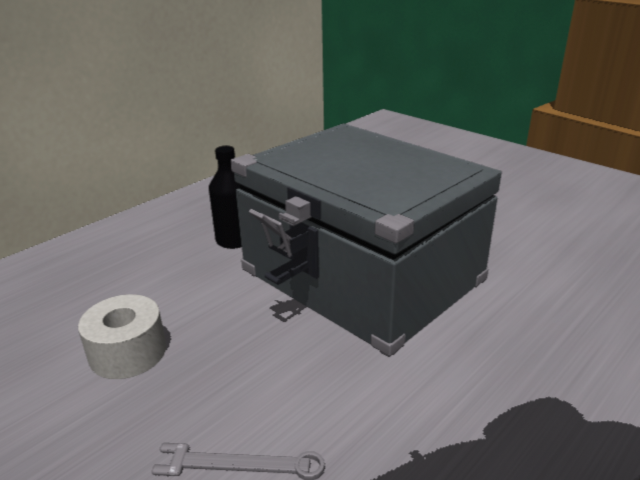

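The scene view shows the case with its front facing about +y. The latch is near pixel (352,205), the spanner at (360,160) and the roll at (465,225). The side view shows the loop leaning out at (272,232) and the keeper at (297,212). Next I fit the case yaw from the lid.

```bash
python3 - <<'E'
from h import *
np.set_printoptions(precision=2,suppress=True)
im=imaging.get_image("scene"); D=im["depth"]
v,u=np.mgrid[:480,:640]
P=np.stack([(u-im["cx"])/im["fx"]*D,-(v-im["cy"])/im["fy"]*D,-D],-1)@np.array(im["orientation"]).T+im["eye"]
m=nets.regions_of("scene","case")[0]["mask"]&(D>0)
Q=P[m]; T=Q[Q[:,2]>184]; print(len(T),T[:,2].min(),T[:,2].max())
r=cv2.minAreaRect(T[:,:2].astype(np.float32));print(r,cv2.boxPoints(r))
for n in ["roll","spanner","wash","carton"]:
    x=nets.regions_of("scene",n)
    if x: q=P[x[0]["mask"]&(D>0)]; print(n,x[0]["p"],np.percentile(q,[2,98],axis=0))
for c in ["scene","side"]:
    im=imaging.get_image(c)
    f=im["frame"]; y0,x0=(150,290) if c=="scene" else (180,220)
    cv2.imwrite(f"pics/c_{c}.png",cv2.resize(f[y0:y0+110,x0:x0+110,::-1],None,fx=5,fy=5,interpolation=cv2.INTER_CUBIC))
a=np.hstack([cv2.resize(cv2.imread(f"pics/c_{c}.png"),(400,400)) for c in ["scene","side"]]);cv2.imwrite("pics/c2.png",a)
E
```

```text
44830 184.0003715274588 196.733989412166
((561.2069091796875, -84.73771667480469), (321.91851806640625, 304.3393859863281), 89.22998046875) [[ 406.89 -243.64]
 [ 711.2  -247.73]
 [ 715.53   74.16]
 [ 411.21   78.25]]Traceback (most recent call last):
  File "<stdin>", line 10, in <module>
ValueError: it knows: bail_pin, case, crossbar, groove, handle_pad, lever, lid_edge, pivot
```

```bash
python3 - <<'E'
from h import *
np.set_printoptions(precision=2,suppress=True)
im=imaging.get_image("scene"); D=im["depth"]
v,u=np.mgrid[:480,:640]
P=np.stack([(u-im["cx"])/im["fx"]*D,-(v-im["cy"])/im["fy"]*D,-D],-1)@np.array(im["orientation"]).T+im["eye"]
m=nets.regions_of("scene","case")[0]["mask"]&(D>0)
Q=P[m]; T=Q[(Q[:,2]>184)&(Q[:,1]<20)]
r=cv2.minAreaRect(T[:,:2].astype(np.float32));print(r,cv2.boxPoints(r))
# front edge per x
fr=[(x,T[abs(T[:,0]-x)<3,1].max()) for x in list(range(445,540,8))+list(range(585,680,8))]
k=np.polyfit(*zip(*fr),1);print("front",k,np.polyval(k,563))
for s in (-1,1):
    e=[(y,s*(s*T[abs(T[:,1]-y)<3,0]).max()) for y in range(-200,-30,10)]
    print(s,np.polyfit(*zip(*e),1),np.median([q[1] for q in e]))
near=P[(D>0)&(abs(P[...,0]-560)<40)&(P[...,1]>28)&(P[...,1]<110)&(P[...,2]>95)]
print("latch pts",len(near)); print(near[np.argsort(near[:,2])][::12])
for c in ["scene","side"]:
    im=imaging.get_image(c)
    f=im["frame"]; y0,x0=(150,290) if c=="scene" else (180,220)
    cv2.imwrite(f"pics/c_{c}.png",cv2.resize(f[y0:y0+110,x0:x0+110,::-1],(400,400),interpolation=cv2.INTER_CUBIC))
cv2.imwrite("pics/c2.png",np.hstack([cv2.imread(f"pics/c_{c}.png") for c in ["scene","side"]]))
E
```

```text
((560.8558349609375, -124.23738098144531), (243.25791931152344, 304.0373229980469), 89.30904388427734) [[ 407.38 -244.02]
 [ 711.4  -247.69]
 [ 714.33   -4.45]
 [ 410.31   -0.78]]
front [-0.01  0.25] -7.072162937983701
-1 [  0.01 412.82] 411.97553052110106
1 [  0.02 712.95] 710.5679364400035
latch pts 928
[[583.47  38.9  117.55]
 [575.3   36.71 122.2 ]
 [573.28  41.31 123.07]
 [571.54  36.45 123.95]
 [575.21  38.79 125.04]
 [573.38  29.12 130.94]
 [583.53  43.38 135.79]
 [581.59  43.03 139.26]
 [582.61  43.68 142.  ]
 [570.05  31.74 144.83]
 [570.58  35.35 146.49]
 [582.65  45.1  147.87]
 [555.32  39.79 149.66]
 [554.73  38.2  150.69]
 [579.75  45.9  151.55]
 [572.83  38.65 152.43]
 [562.18  40.25 153.  ]
 [559.08  41.65 153.56]
 [563.75  40.47 154.18]
 [559.57  43.14 154.89]
 [572.98  42.49 155.84]
 [568.    39.58 156.53]
 [551.68  43.45 156.95]
 [583.15  47.58 157.7 ]
 [580.21  46.67 158.26]
 [570.87  44.67 158.8 ]
 [543.62  48.26 159.3 ]
 [560.54  45.88 160.07]
 [558.73  45.76 160.89]
 [566.66  45.01 161.66]
 [554.89  45.8  162.09]
 [581.93  48.35 162.81]
 [583.16  48.98 163.3 ]
 
[... 379 characters left out ...]
35]
 [573.06  55.22 175.59]
 [574.1   58.28 175.86]
 [574.51  51.22 176.12]
 [553.77  60.97 176.27]
 [562.97  52.1  176.52]
 [583.14  51.4  176.76]
 [576.94  52.46 177.05]
 [564.1   57.16 177.26]
 [554.44  62.16 177.92]
 [552.69  61.97 178.83]
 [566.85  62.28 179.29]
 [568.5   60.12 180.41]
 [568.73  61.91 181.16]
 [560.4   63.25 181.78]
 [570.39  64.   182.82]
 [557.77  66.2  183.5 ]
 [554.92  67.35 184.49]
 [565.98  66.88 185.24]
 [557.64  68.24 185.88]
 [551.49  69.04 186.68]
 [574.31  67.19 187.45]
 [567.06  69.51 188.05]
 [552.35  69.92 188.7 ]
 [561.16  72.17 189.49]
 [566.55  76.38 190.15]
 [556.59  68.88 190.79]
 [568.46  71.61 191.53]
 [553.73  74.32 192.31]
 [559.44  73.78 193.02]]
```

View pics/c2.png

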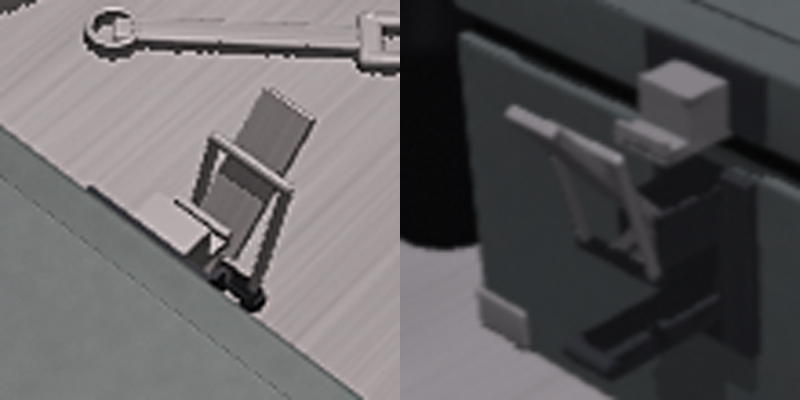

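The crops show the loop leaning on the raised handle. In the scene view its crossbar is near (250,165), and the stop bar shows at the lower right of the side view. Case yaw is about -0.7°, latch centre x≈563, pivot y≈20 and front y≈-6. All of these fit the given sizes. My plan is to straddle the handle with a finger gap of about 34 mm and push the loop past upright. First I raise and turn the tool.

```bash
python3 -m handwheel '[[[0,0,-30,0.186],[0,0,-30,0.186],[0,0,-30,0.186],[0,0,-20,0.186],[0,0,0,0.186]]]' 0.58 40
python3 -m handwheel '[[[0,0,0,0.186],[0,0,0,0],[0,0,0,0]]]' 
cat > g.py <<'E'
from h import *
import sys
np.set_printoptions(precision=3,suppress=True)
s=readout.observe();R=np.array(s["tcp_rot"]);p=np.array(s["ee_pos"]);t=np.array(eval(sys.argv[1]))
print("t",s["time_s"],"p",p,"F",s["ft_force"],"op",s["opening"]);print("shift",R.T@(t-p),"turn",np.arctan2(-(R[:,0]@[np.cos(-.012+np.pi/2),np.sin(-.012+np.pi/2),0]*0+np.arctan2(0,1)),1)*0+ (np.arctan2(R[1,0],R[0,0])-(np.pi/2-.012)))
E
python3 g.py [563,90,290]
```

```text
time_s: 2.12
ee_pos: [259.6, 569.5, 304.5]
tcp_rot: [[-0.205, 0.979, 0.001], [0.979, 0.205, 0.004], [0.003, 0.002, -1.0]]
ft_force: [0.4, 0.2, 0.1]
opening: 36.3
grasp_force: 0.0
time_s: 2.5
ee_pos: [259.2, 568.7, 302.1]
tcp_rot: [[-0.031, 1.0, -0.0], [1.0, 0.031, -0.0], [-0.0, -0.0, -1.0]]
ft_force: [0.3, -0.1, -0.0]
opening: 35.9
grasp_force: 0.0
t 2.5 p [259.15  568.684 302.126] F [ 0.297 -0.147 -0.002] op 35.883753825072716
shift [-487.985  288.674   12.17 ] turn 0.0433979547389558
```

```bash
python3 -m handwheel '[[[-50,0,0,0.043],[-50,30,0,0],[-50,30,0,0],[-50,30,0,0],[-50,30,0,0]]]' 0.62
python3 -m handwheel '[[[-50,35,0,0],[-50,35,0,0],[-50,35,0,0],[-40,35,0,0],[-35,20,0,0]]]'
python3 -m handwheel '[[[0,0,0,0],[0,0,0,0],[0,0,0,0]]]'
python3 g.py [563,90,220]
```

```text
time_s: 3.12
ee_pos: [378.1, 315.0, 302.4]
tcp_rot: [[0.012, 1.0, 0.0], [1.0, -0.012, 0.001], [0.001, 0.0, -1.0]]
ft_force: [1.2, -0.3, 0.5]
opening: 32.4
grasp_force: 0.0
time_s: 3.75
ee_pos: [534.9, 87.1, 302.2]
tcp_rot: [[0.014, 1.0, 0.0], [1.0, -0.014, -0.0], [-0.0, 0.0, -1.0]]
ft_force: [-0.2, 1.4, 0.1]
opening: 32.5
grasp_force: 0.0
time_s: 4.12
ee_pos: [533.3, 90.9, 302.1]
tcp_rot: [[0.012, 1.0, -0.0], [1.0, -0.012, 0.001], [0.001, -0.0, -1.0]]
ft_force: [-0.5, 0.8, 0.0]
opening: 32.2
grasp_force: 0.0
t 4.125 p [533.306  90.915 302.139] F [-0.492  0.794  0.042] op 32.215803255477276
shift [-0.59  29.731 82.129] turn -0.0004115147649796924
```

```bash
python3 -m handwheel '[[[0,15,0,0],[0,15,0,0],[0,0,20,0],[0,0,20,0],[0,0,0,0]]]' 0.6
python3 g.py [563,90,152]; python3 - <<'E'
from h import *
np.set_printoptions(precision=1,suppress=True)
st=readout.observe(); im=imaging.get_image("wrist")
cv2.imwrite("pics/w1.png",im["frame"][:,:,::-1])
for n in ["pivot","handle_pad","crossbar","groove","bail_pin","lid_edge"]:
    for q in nets.pinpoint("wrist",n)[:1]: print(n,round(q["p"],2),w("wrist",im,q["point"],st))
E
```

```text
time_s: 4.75
ee_pos: [562.5, 90.2, 260.9]
tcp_rot: [[0.013, 1.0, -0.003], [1.0, -0.013, -0.0], [-0.0, -0.003, -1.0]]
ft_force: [0.1, 0.3, 0.1]
opening: 34.1
grasp_force: 0.0
t 4.75 p [562.528  90.183 260.865] F [0.086 0.297 0.109] op 34.12026490686865
shift [ -0.149   0.799 108.863] turn -0.0012413562281128332
pivot 0.69 [562.7  20.3 123.7]
handle_pad 0.87 [563.6  65.5 181.3]
groove 0.98 [563.7  20.  162.7]
lid_edge 0.89 [564.   -2.  151.9]
```

View pics/w1.png

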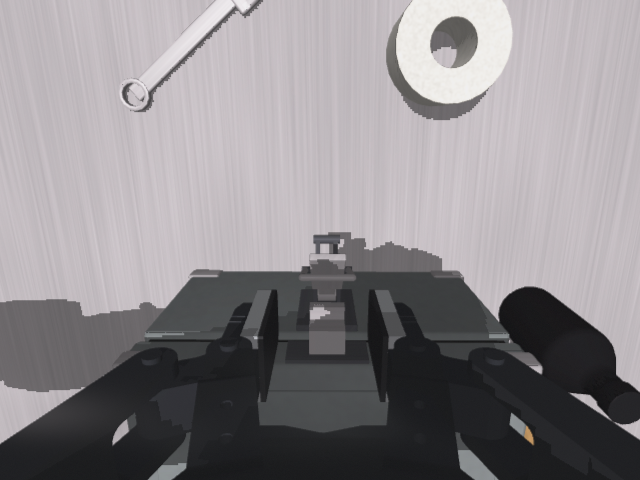

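The wrist view shows the handle tip and keeper at column 326, centred between the pads (272 and 380), with the roll and bottle well clear. I descend straddling the handle, then push inward.

```bash
python3 -m handwheel '[[[0,0.8,30,0],[0,0,30,0],[0,0,25,0],[0,0,20,0],[0,0,0,0]]]'
python3 -m handwheel '[[[-6,0,0,0],[-6,0,0,0],[-6,0,0,0],[-6,0,0,0],[0,0,0,0]]]'
python3 g.py [563,46,155]; python3 - <<'E'
from h import *
im=imaging.get_image("side")
cv2.imwrite("pics/s2.png",cv2.resize(im["frame"][140:300,180:380,::-1],None,fx=3,fy=3))
E
```

```text
time_s: 5.72
ee_pos: [563.7, 88.7, 156.1]
tcp_rot: [[0.016, 1.0, -0.003], [1.0, -0.016, -0.001], [-0.001, -0.003, -1.0]]
ft_force: [-0.6, -0.4, -0.0]
opening: 34.6
grasp_force: 0.0
time_s: 6.35
ee_pos: [564.2, 63.9, 157.4]
tcp_rot: [[0.017, 1.0, 0.0], [1.0, -0.017, -0.0], [-0.0, 0.0, -1.0]]
ft_force: [-1.2, 0.6, 0.9]
opening: 34.1
grasp_force: 0.0
t 6.35 p [564.242  63.94  157.359] F [-1.235  0.622  0.867] op 34.142346276495076
shift [-17.958  -0.934   2.36 ] turn -0.005171646044786149
```

View pics/s2.png

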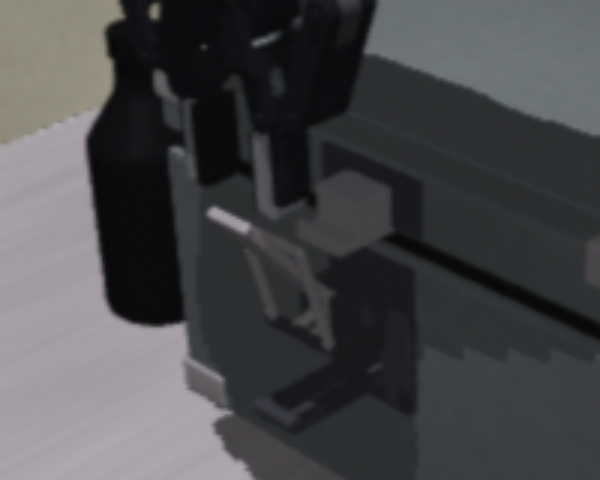

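```bash
python3 - <<'E'
from h import *
im=imaging.get_image("side");O=np.array(im["orientation"]);e=np.array(im["eye"])
def pr(p):
    c=O.T@(np.array(p,float)-e); return ((im["cx"]+im["fx"]*c[0]/-c[2]-180)*3, (im["cy"]-im["fy"]*c[1]/-c[2]-140)*3, -c[2])
for n,p in dict(nearbot=(541,64,157),nearbot170=(541,64,170),nb180=(541,64,180),farbot=(586,64,157),fb180=(586,64,180),tip=(563,73,192),xbar=(563,55,174),keepertop=(563,10,180)).items(): print(n,np.round(pr(p)))
D=im["depth"][140:300,180:380]
for (x,y) in [(280,205),(265,170),(215,170),(225,215),(285,240)]:
    v,u=140+y//3,180+x//3; print((x,y),np.round(px("side",im,u,v),0))
E
```

```text
nearbot [290. 300. 698.]
nearbot170 [288. 272. 691.]
nb180 [287. 250. 686.]
farbot [217. 264. 725.]
fb180 [213. 215. 713.]
tip [231. 215. 688.]
xbar [267. 238. 708.]
keepertop [345. 187. 733.]
(280, 205) [535.  71. 206.]
(265, 170) [539.  74. 221.]
(215, 170) [583.  64. 203.]
(225, 215) [567.  73. 191.]
(285, 240) [555.  52. 174.]
```

```bash
python3 - <<'E'
from h import *
st=readout.observe(); print(st["ee_pos"],st["joint_pos"])
im=imaging.get_image("side")
D=im["depth"];v,u=np.mgrid[:480,:640]
P=np.stack([(u-im["cx"])/im["fx"]*D,-(v-im["cy"])/im["fy"]*D,-D],-1)@np.array(im["orientation"]).T+im["eye"]
m=(D>0)&(abs(P[...,0]-563)<70)&(P[...,1]>40)&(P[...,1]<100)&(P[...,2]>100)
for x in range(525,605,6):
    q=P[m&(abs(P[...,0]-x)<3)]
    if len(q): i=q[:,2].argmin(); print(x,q[i].round(),q[:,2].max().round(), len(q))
st=readout.observe();im=imaging.get_image("wrist");D=im["depth"]
P=np.stack([(u-im["cx"])/im["fx"]*D,-(v-im["cy"])/im["fy"]*D,-D],-1).reshape(-1,3)
T=(np.c_[P,np.ones(len(P))]@np.array(im["mount"]).T)[:,:3]
q=T[(D.ravel()>0)&(abs(T[:,0])<18)&(abs(T[:,1])<45)]
for y in range(-40,41,8):
    z=q[abs(q[:,1]-y)<4]; print(y,len(z),np.percentile(z[:,2],[2,50,90,98]).round() if len(z) else "")
cv2.imwrite("pics/w2.png",im["frame"][:,:,::-1])
E
```

```text
[564.18945121  64.90258361 157.19708107] [-0.65761165  0.31122312  0.6104074   1.60857465 -0.18445049  1.28006984
 -0.03271763]
525 [524.  75. 242.] 433.0 2250
531 [534.  71. 206.] 433.0 2001
537 [540.  63. 198.] 433.0 1772
543 [544.  41. 118.] 433.0 1430
549 [549.  41. 118.] 433.0 713
555 [557.  41. 118.] 380.0 429
561 [561.  41. 118.] 381.0 178
567 [565.  43. 120.] 380.0 202
573 [571.  41. 118.] 380.0 345
579 [579.  41. 118.] 378.0 674
585 [583.  40. 117.] 430.0 650
591 [588.  73. 199.] 407.0 160
597 [596.  70. 209.] 392.0 69
603 [604.  70. 241.] 310.0 96
-40 6305 [-111.  -96.  -88.  158.]
-32 2174 [-95. -90. 158. 159.]
-24 4131 [-127.  -92.  -44.  159.]
-16 7185 [-129. -109.  -43.  158.]
-8 3765 [-127. -116.  157.  159.]
0 3472 [-125. -116.  157.  159.]
8 3806 [-126. -115.  157.  159.]
16 6666 [-129. -110.  -17.  158.]
24 4963 [-128.  -96.  -47.  158.]
32 2057 [-95. -87. 158. 159.]
40 5482 [-107.  -95.  -86.  158.]
```

View pics/w2.png

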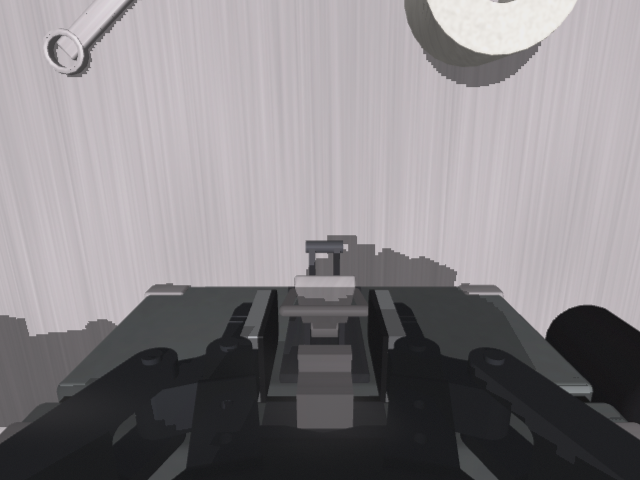

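The wrist view shows the handle between the pads but nearer the bench than the pad ends. Both cameras put the real fingertips about 42 mm above the reported TCP (z≈199 against 157), so I allow for that. I back out, descend 43 mm more, then push in.

```bash
python3 -m handwheel '[[[12,-0.5,0,0],[12,-0.5,0,0],[0,0,20,0],[0,0,22,0],[0,0,0,0]]]'
python3 - <<'E'
from h import *
st=readout.observe(); print(st["ee_pos"],st["ft_force"])
im=imaging.get_image("side")
D=im["depth"];v,u=np.mgrid[:480,:640]
P=np.stack([(u-im["cx"])/im["fx"]*D,-(v-im["cy"])/im["fy"]*D,-D],-1)@np.array(im["orientation"]).T+im["eye"]
m=(D>0)&(abs(P[...,0]-563)<70)&(P[...,1]>65)&(P[...,1]<115)&(P[...,2]>100)
for x in range(525,605,6):
    q=P[m&(abs(P[...,0]-x)<3)]
    if len(q): i=q[:,2].argmin(); print(x,q[i].round())
cv2.imwrite("pics/s3.png",cv2.resize(im["frame"][140:300,180:380,::-1],None,fx=3,fy=3))
E
```

```text
time_s: 7.18
ee_pos: [562.2, 89.9, 113.6]
tcp_rot: [[0.015, 1.0, -0.003], [1.0, -0.015, -0.001], [-0.001, -0.003, -1.0]]
ft_force: [-0.2, -0.7, 0.1]
opening: 34.0
grasp_force: 0.0
[562.15309488  89.91793369 113.56528096] [-0.19192991 -0.66148125  0.11523374]
525 [522. 100. 198.]
531 [534.  85. 161.]
537 [540.  89. 153.]
543 [540.  86. 153.]
549 [547. 100. 163.]
555 [552. 105. 238.]
561 [562.  74. 189.]
567 [564.  71. 190.]
573 [576. 105. 221.]
579 [581.  88. 153.]
585 [582.  94. 154.]
591 [593.  95. 163.]
597 [594.  95. 181.]
603 [602.  96. 198.]
```

View pics/s3.png

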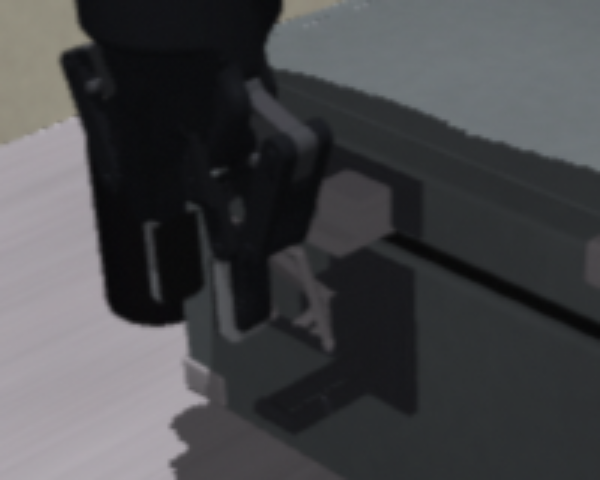

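Tips are now at z≈153, straddling the handle, with the near finger at (240,300) in the crop. The TCP offset is about 40 mm. Pushing in.

```bash
python3 -m handwheel '[[[-6,0,0,0],[-6,0,0,0],[-6,0,0,0],[-6,0,0,0],[-4,0,0,0]]]'
python3 -m handwheel '[[[-4,0,0,0],[-4,0,0,0],[-4,0,0,0],[-4,0,0,0],[-2,0,0,0]]]'
python3 -m handwheel '[[[0,0,0,0],[0,0,0,0],[0,0,0,0]]]'
cat > pts.py <<'E'
from h import *
np.set_printoptions(precision=1,suppress=True)
for c in ["scene","side","wrist"]:
    st=readout.observe(); im=imaging.get_image(c)
    for n in ["handle_pad","crossbar","groove","bail_pin","lid_edge"]:
        for q in nets.pinpoint(c,n)[:1]: print(c,n,round(q["p"],2),w(c,im,q["point"],st))
print(st["ee_pos"],st["ft_force"])
E
python3 pts.py
```

```text
time_s: 7.85
ee_pos: [563.2, 60.2, 115.3]
tcp_rot: [[0.017, 1.0, 0.0], [1.0, -0.017, -0.0], [-0.0, 0.0, -1.0]]
ft_force: [0.3, -0.0, 1.1]
opening: 34.5
grasp_force: 0.0
time_s: 8.48
ee_pos: [562.8, 42.4, 115.2]
tcp_rot: [[0.016, 1.0, -0.0], [1.0, -0.016, -0.0], [-0.0, -0.0, -1.0]]
ft_force: [0.1, -0.7, -0.4]
opening: 34.1
grasp_force: 0.0
time_s: 8.85
ee_pos: [562.8, 43.0, 115.2]
tcp_rot: [[0.016, 1.0, -0.0], [1.0, -0.016, 0.0], [0.0, -0.0, -1.0]]
ft_force: [0.2, 0.4, 0.4]
opening: 34.0
grasp_force: 0.0
scene handle_pad 0.62 [564.4  63.5 182.5]
scene crossbar 0.54 [562.8  19.2 173.3]
scene groove 0.81 [565.1  19.8 164.3]
scene bail_pin 0.55 [563.   36.9 115.9]
scene lid_edge 0.84 [566.   -9.4 158.6]
side handle_pad 0.75 [566.7  62.7 179.8]
side crossbar 0.81 [565.9  18.5 169.5]
side groove 0.63 [565.2  17.  166.4]
side bail_pin 0.97 [559.7  35.5 121.8]
side lid_edge 0.73 [563.4  -5.8 154.1]
wrist handle_pad 0.76 [565.8  66.9 177.9]
wrist crossbar 0.65 [570.7  18.2 168.9]
wrist groove 0.55 [562.9  19.2 164.8]
wrist lid_edge 0.57 [564.1  -5.8 153.8]
[562.8  42.8 115.2] [-0.4  0.1 -0.6]
```

The loop has tipped over: all three cameras put the crossbar at y≈19, z≈170, with the groove at y≈18.5, z≈165. I retract clear and close the gripper.

```bash
python3 -m handwheel '[[[12,0,0,0],[12,0,0,0],[12,0,0,0],[12,0,0,0],[0,0,0,0]]]'
python3 -m handwheel '[[[0,0,-40,0],[0,0,-40,0],[0,0,-20,0],[0,0,0,0],[0,0,0,0]]]' 1 30
python3 -m handwheel '[[[-17,0,0,0],[-17,0,0,0],[0,0,0,0],[0,0,0,0]]]'
python3 pts.py; python3 - <<'E'
from h import *
st=readout.observe()
im=imaging.get_image("side")
D=im["depth"];v,u=np.mgrid[:480,:640]
P=np.stack([(u-im["cx"])/im["fx"]*D,-(v-im["cy"])/im["fy"]*D,-D],-1)@np.array(im["orientation"]).T+im["eye"]
m=(D>0)&(abs(P[...,0]-563)<70)&(P[...,1]>30)&(P[...,1]<115)&(P[...,2]>205)
for x in range(525,605,5):
    q=P[m&(abs(P[...,0]-x)<3)]
    if len(q): i=q[:,2].argmin(); print(x,q[i].round(),q[q[:,2]<q[i,2]+8][:,1].min(),q[q[:,2]<q[i,2]+8][:,1].max())
cv2.imwrite("pics/s4.png",cv2.resize(im["frame"][100:300,180:380,::-1],None,fx=3,fy=3))
E
```

```text
time_s: 10.38
ee_pos: [563.5, 92.6, 115.0]
tcp_rot: [[0.013, 1.0, -0.0], [1.0, -0.013, 0.0], [0.0, -0.0, -1.0]]
ft_force: [0.7, -0.4, 0.9]
opening: 34.3
grasp_force: 0.0
time_s: 11.0
ee_pos: [563.1, 90.5, 214.0]
tcp_rot: [[0.016, 1.0, -0.002], [1.0, -0.016, -0.0], [-0.0, -0.002, -1.0]]
ft_force: [0.4, -0.7, -0.0]
opening: -0.4
grasp_force: 0.0
time_s: 11.5
ee_pos: [563.0, 56.8, 215.1]
tcp_rot: [[0.016, 1.0, -0.0], [1.0, -0.016, 0.0], [0.0, -0.0, -1.0]]
ft_force: [0.1, 0.1, 0.3]
opening: 0.1
grasp_force: 0.0
scene crossbar 0.51 [562.8  19.9 171. ]
scene groove 0.6 [563.3  21.9 162.4]
scene bail_pin 0.7 [563.6  21.4 173.2]
scene lid_edge 0.93 [563.5  -4.4 157.5]
side handle_pad 0.69 [565.1  62.8 180.1]
side crossbar 0.92 [566.7  19.3 172.2]
side groove 0.56 [569.1  17.3 162.3]
side bail_pin 0.64 [563.8  38.2 121.6]
side lid_edge 0.76 [560.6  -4.4 150.5]
wrist handle_pad 0.62 [564.2  64.  179.8]
wrist groove 0.6 [563.2  20.7 167.1]
wrist lid_edge 0.6 [563.4  66.6 181.9]
[563.1  56.9 215.2] [ 0.5 -0.2  0.2]
525 [528.  49. 307.] 43.81783419341565 70.03051878816785
530 [533.  48. 301.] 44.25044742700908 70.03051878816785
535 [535.  69. 300.] 44.65006133719277 70.56994266050134
540 [539.  68. 300.] 67.60153408244514 70.20361632613145
545 [548.  63. 274.] 55.31142388365316 62.84159992844127
550 [552.  51. 261.] 49.827931921721756 63.90565983190862
555 [558.  51. 254.] 45.47815999254124 66.68511571092404
560 [559.  61. 253.] 46.774963917149876 67.71074999885656
565 [568.  65. 256.] 65.4072064327367 67.65966531560525
570 [568.  65. 256.] 65.4072064327367 67.40862476523222
575 [575.  63. 262.] 61.52900039307366 63.20581287613362
580 [579.  61. 264.] 61.18173011040193 61.783121905898895
585 [584.  63. 298.] 62.16926212535873 68.73395964832798
590 [590.  67. 299.] 66.04455807884949 69.49295209813886
595 [593.  66. 300.] 66.04455807884949 68.34846963603405
600 [598.  67. 306.] 66.10450221778842 67.84940893728981
```

View pics/s4.png

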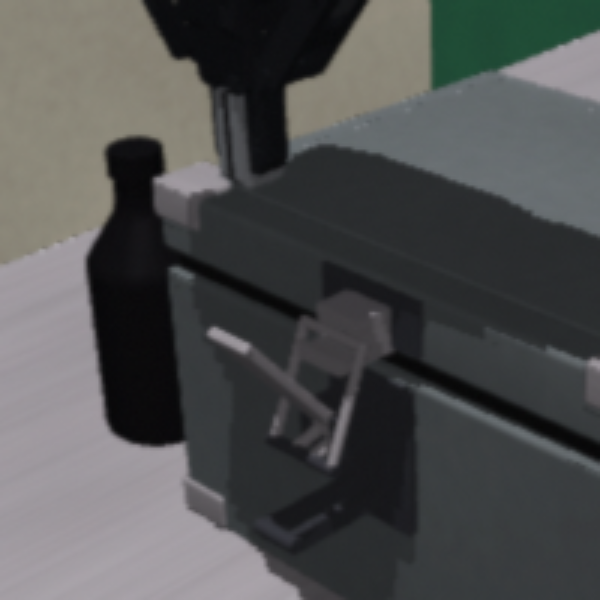

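The view shows the loop leaning on the keeper, with its crossbar near (335,335), and the shut fingertips above the handle. Tip z is the TCP reading plus 38. I press the lever down along its arc.

```bash
python3 -m handwheel '[[[0,0,25,0],[0,0,25,0],[0,0,10,0],[0,0,3,0],[0,0,3,0]]]'
python3 -m handwheel '[[[3,0,3,0],[3,0,3,0],[3,0,3,0],[3,0,4,0],[3,0,4,0]]]'
```

```text
time_s: 13.08
ee_pos: [563.7, 56.8, 149.9]
tcp_rot: [[0.016, 1.0, 0.001], [1.0, -0.016, 0.0], [0.0, 0.001, -1.0]]
ft_force: [-1.2, -0.5, 0.1]
opening: 0.2
grasp_force: 0.0
time_s: 13.7
ee_pos: [563.4, 72.2, 132.0]
tcp_rot: [[0.016, 1.0, 0.0], [1.0, -0.016, 0.0], [0.0, 0.0, -1.0]]
ft_force: [1.1, -0.3, 3.4]
opening: -0.1
grasp_force: 1.1
```

```bash
python3 -m handwheel '[[[2,0,4,0],[2,0,4,0],[2,0,4,0],[2,0,4,0],[2,0,4,0]]]'
python3 -m handwheel '[[[1,0,4,0],[1,0,5,0],[1,0,5,0],[1,0,5,0],[0,0,4,0]]]'; python3 pts.py
```

```text
time_s: 14.32
ee_pos: [563.4, 81.8, 111.9]
tcp_rot: [[0.016, 1.0, -0.0], [1.0, -0.016, -0.0], [-0.0, -0.0, -1.0]]
ft_force: [-0.4, -1.7, 3.6]
opening: -0.1
grasp_force: 1.7
time_s: 14.95
ee_pos: [563.5, 86.2, 88.8]
tcp_rot: [[0.016, 1.0, -0.0], [1.0, -0.016, 0.0], [0.0, -0.0, -1.0]]
ft_force: [-1.2, 2.8, 4.0]
opening: 0.3
grasp_force: 2.0
scene handle_pad 0.66 [561.8  90.  129.3]
scene crossbar 0.38 [563.4  19.  164.3]
scene groove 0.82 [563.3  22.7 162.4]
scene bail_pin 0.71 [560.5  25.8 103.5]
scene lid_edge 0.81 [565.2  -8.9 153.3]
side handle_pad 0.71 [567.   90.6 125.7]
side crossbar 0.61 [567.8  19.6 157.6]
side groove 0.91 [565.6  17.5 161.9]
side bail_pin 0.59 [561.2  26.2 110.8]
side lid_edge 0.79 [564.   -4.8 152.3]
wrist handle_pad 0.76 [562.8  91.4 123.3]
wrist bail_pin 0.92 [564.1  26.7 104.7]
[563.5  85.7  89.2] [ 0.7  0.6 -0.5]
```

```bash
python3 -m handwheel '[[[0,0,4,0],[0,0,4,0],[0,0,3,0],[0,0,3,0],[0,0,2,0]]]'
python3 -m handwheel '[[[0,0,2,0],[0,0,2,0],[0,0,2,0],[0,0,2,0],[0,0,1.5,0]]]'
```

```text
time_s: 16.48
ee_pos: [563.6, 85.6, 73.0]
tcp_rot: [[0.016, 1.0, 0.0], [1.0, -0.016, -0.0], [-0.0, 0.0, -1.0]]
ft_force: [0.6, -2.6, 3.8]
opening: 0.3
grasp_force: 1.6
time_s: 17.1
ee_pos: [563.4, 85.9, 63.4]
tcp_rot: [[0.016, 1.0, -0.0], [1.0, -0.016, 0.0], [0.0, -0.0, -1.0]]
ft_force: [-0.0, -0.2, 2.7]
opening: 0.3
grasp_force: 1.2
```

```bash
python3 pts.py | grep -v handle; python3 - <<'E'
from h import *
im=imaging.get_image("side")
cv2.imwrite("pics/s5.png",cv2.resize(im["frame"][160:300,210:360,::-1],None,fx=4,fy=4))
E
```

```text
scene crossbar 0.74 [562.6  86.8  97.1]
scene groove 0.72 [562.3  21.6 159.3]
scene lid_edge 0.62 [565.2  -6.8 154.3]
side crossbar 0.69 [566.1  19.2 160.1]
side groove 0.92 [568.4  14.6 158.7]
side bail_pin 0.71 [558.4  18.7 104.9]
side lid_edge 0.69 [563.9  -2.4 151.5]
[563.4  85.8  63.6] [ 0.2 -0.3  0.6]
```

View pics/s5.png

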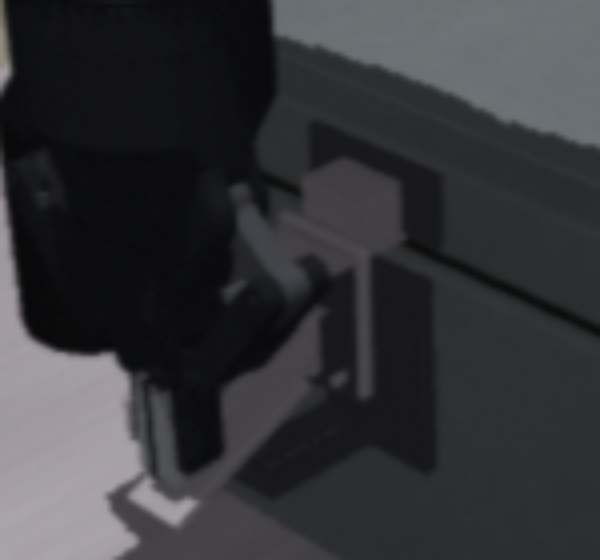

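The loop is hooked in the keeper (crossbar near (330,235) in the crop), the lid gap has narrowed and the handle is above the stop bar. I continue gently.

```bash
python3 -m handwheel '[[[0,0,1.5,0],[0,0,1.5,0],[0,0,1.5,0],[0,0,1.5,0],[0,0,0,0]]]' | egrep 'ee|force'
python3 -m handwheel '[[[0,0,1,0],[0,0,1,0],[0,0,1,0],[0,0,1,0],[0,0,0,0]]]'| egrep 'ee|force'
```

```text
ee_pos: [563.5, 85.9, 57.5]
ft_force: [0.5, 0.2, 0.0]
grasp_force: 0.3
ee_pos: [563.4, 85.8, 53.5]
ft_force: [0.3, 0.0, 0.8]
grasp_force: 0.3
```

```bash
python3 -m handwheel '[[[0,0,1,0],[0,0,1,0],[0,0,1,0],[0,0,1,0],[0,0,0,0]]]' | egrep 'ee|force'
python3 pts.py | egrep "pad|lid|cross"
```

```text
ee_pos: [563.5, 85.8, 49.5]
ft_force: [0.4, -0.8, 0.7]
grasp_force: 0.2
scene handle_pad 0.76 [563.1  79.3  86.8]
scene crossbar 0.49 [560.4  18.6 166.2]
scene lid_edge 0.68 [566.2  -9.8 151.6]
side handle_pad 0.63 [567.7  77.8  84.7]
side crossbar 0.77 [564.8  20.1 158.4]
side lid_edge 0.78 [562.7  -5.9 149.9]
```

```bash
for i in 1; do python3 -m handwheel '[[[0,0,1,0],[0,0,1,0],[0,0,0,0]]]' | egrep 'ee|force'; done
python3 -m handwheel '[[[0,0,1,0],[0,0,1,0],[0,0,0,0]]]' | egrep 'ee|force'
```

```text
ee_pos: [563.6, 85.8, 47.7]
ft_force: [0.6, -0.0, 1.5]
grasp_force: 0.3
ee_pos: [563.4, 85.9, 45.5]
ft_force: [0.1, 0.3, -0.4]
grasp_force: 0.2
```

```bash
python3 -m handwheel '[[[0,0,1,0],[0,0,1,0],[0,0,0,0]]]' | egrep 'ee|force'
python3 - <<'E'
from h import *
np.set_printoptions(precision=1,suppress=True)
for c in ["side","scene"]:
    im=imaging.get_image(c);D=im["depth"];v,u=np.mgrid[:480,:640]
    P=np.stack([(u-im["cx"])/im["fx"]*D,-(v-im["cy"])/im["fy"]*D,-D],-1)@np.array(im["orientation"]).T+im["eye"]
    m=(D>0)&(abs(P[...,0]-563)<12)&(P[...,1]>26)&(P[...,1]<100)&(P[...,2]>60)&(P[...,2]<135)
    q=P[m];print(c,len(q))
    for y in range(30,100,6):
        z=q[abs(q[:,1]-y)<3][:,2]
        if len(z): print(y,np.percentile(z,[5,50,95]))
E
```

```text
ee_pos: [563.4, 85.8, 43.5]
ft_force: [1.0, 0.4, 0.7]
grasp_force: 0.1
side 1102
30 [ 79.6  89.3 124.1]
36 [ 80.3  87.6 114.4]
42 [ 81.5 104.8 112.2]
48 [ 80.7 102.9 108.1]
54 [ 83.6  98.9 102.8]
60 [85.4 94.9 98.4]
66 [85.9 91.  93.8]
72 [ 81.4  85.6 103.1]
78 [ 77.1  82.7 134. ]
84 [ 73.   78.4 133.4]
90 [ 74.6 100.9 120.4]
96 [ 88.4 113.  132.7]
scene 467
36 [111.5 114.1 117.7]
42 [108.  111.8 114.1]
48 [ 89.1 106.  109.2]
54 [ 84.4 100.8 104.4]
60 [ 90.   96.9 100. ]
66 [90.8 93.3 95.6]
72 [ 87.1 111.7 133.1]
78 [ 82.5 104.5 128.6]
84 [ 76.4  99.  118.1]
90 [ 75.4  97.2 122.4]
```

```bash
python3 -m handwheel '[[[0,0,1,0],[0,0,1,0],[0,0,0,0]]]' | egrep 'ee|force'
python3 -m handwheel '[[[0,0,1,0],[0,0,0,0]]]' | egrep 'ee|force'
```

```text
ee_pos: [563.5, 85.8, 41.6]
ft_force: [0.8, 0.8, 0.5]
grasp_force: 0.1
ee_pos: [563.5, 85.8, 40.6]
ft_force: [-0.4, 0.3, 1.3]
grasp_force: 0.2
```

```bash
python3 -m handwheel '[[[0,0,1,0],[0,0,0,0]]]' | egrep 'ee|force'
python3 -m handwheel '[[[0,0,1,0],[0,0,0,0]]]' | egrep 'ee|force'
python3 - <<'E'
from h import *
im=imaging.get_image("side")
cv2.imwrite("pics/s6.png",cv2.resize(im["frame"][160:300,210:360,::-1],None,fx=4,fy=4))
E
```

```text
ee_pos: [563.6, 85.8, 39.7]
ft_force: [0.1, 0.6, 1.3]
grasp_force: 0.5
ee_pos: [563.8, 86.2, 39.1]
ft_force: [-1.2, 0.9, 5.3]
grasp_force: 2.1
```

View pics/s6.png

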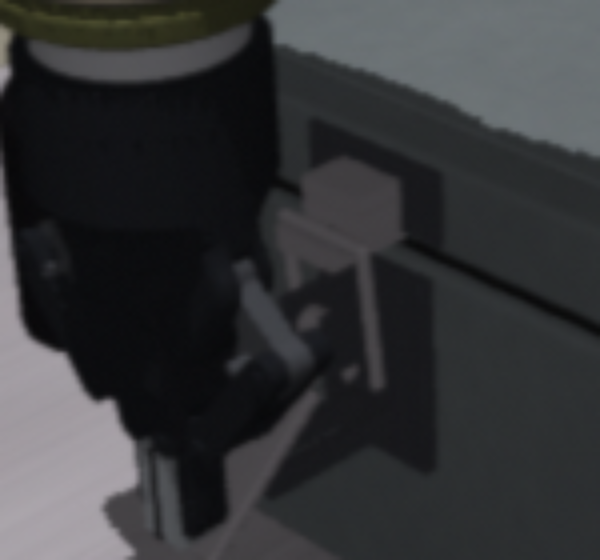

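The view shows the handle down on the stop, the loop pulled over dead centre and the lid gap nearly closed. Force is now rising, so I increase it in small steps.

```bash
python3 -m handwheel '[[[0,0,0.7,0],[0,0,0,0]]]' | egrep 'ee|force'
python3 -m handwheel '[[[0,0,0.7,0],[0,0,0,0]]]' | egrep 'ee|force'
```

```text
ee_pos: [564.1, 86.4, 38.8]
ft_force: [-1.4, 1.7, 7.5]
grasp_force: 3.5
ee_pos: [564.3, 86.7, 38.4]
ft_force: [-2.5, 2.2, 10.0]
grasp_force: 4.5
```

```bash
python3 -m handwheel '[[[0,0,1,0],[0,0,0,0]]]' | egrep 'ee|force'
python3 -m handwheel '[[[0,0,1,0],[0,0,0,0],[0,0,0,0]]]' | egrep 'ee|force'
```

```text
ee_pos: [564.7, 87.2, 37.9]
ft_force: [-2.3, 4.2, 12.3]
grasp_force: 5.9
ee_pos: [565.0, 87.5, 37.4]
ft_force: [-3.7, 4.2, 17.5]
grasp_force: 7.6
```

```bash
python3 -m handwheel '[[[0,0,0,0],[0,0,0,0],[0,0,0,0],[0,0,0,0]]]' | egrep 'ee|force'
python3 -m handwheel '[[[0,0,-4,0],[0,0,-10,0],[5,0,-30,0],[5,0,-40,0],[5,0,-40,0]]]' | egrep 'ee|force'
python3 -m handwheel '[[[5,0,-40,0],[0,0,0,0],[0,0,0,0]]]' | egrep 'ee|force'
python3 pts.py;python3 - <<'E'
from h import *
im=imaging.get_image("side")
cv2.imwrite("pics/s7.png",cv2.resize(im["frame"][160:300,210:360,::-1],None,fx=4,fy=4))
E
```

```text
ee_pos: [565.0, 87.5, 37.5]
ft_force: [-4.0, 3.6, 16.1]
grasp_force: 7.6
ee_pos: [563.4, 100.4, 160.5]
ft_force: [1.0, 0.4, 0.4]
grasp_force: 0.0
ee_pos: [563.5, 105.5, 198.8]
ft_force: [-0.4, 0.0, -0.4]
grasp_force: 0.0
scene handle_pad 0.51 [563.1  74.5  80. ]
scene crossbar 0.59 [562.2  19.2 166.2]
scene groove 0.62 [560.2  21.4 159.7]
scene bail_pin 0.78 [561.9  11.3 103.9]
scene lid_edge 0.58 [564.   -5.8 152.6]
side handle_pad 0.85 [567.6  78.   75.3]
side crossbar 0.58 [564.8  20.6 159.3]
side groove 0.77 [566.5  20.9 159.4]
side bail_pin 0.89 [562.2  10.2 105.2]
side lid_edge 0.9 [563.5  -7.1 149.1]
wrist handle_pad 0.68 [563.5  77.7  78.1]
wrist lid_edge 0.59 [565.2  -4.  149.1]
[563.8 105.8 199.2] [0.5 0.3 0.2]
```

View pics/s7.png

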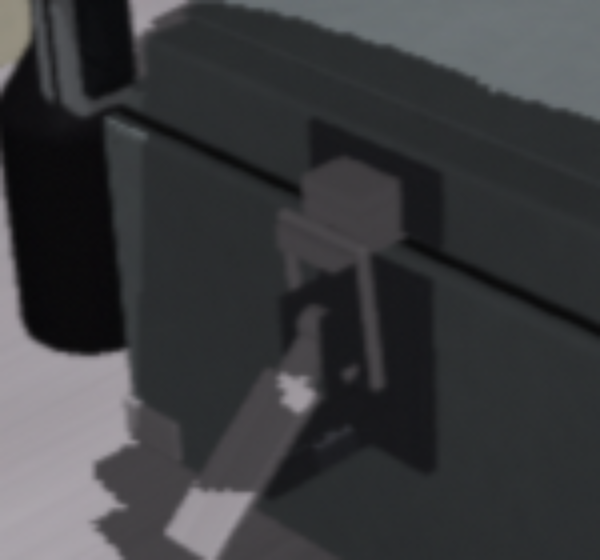

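The latch is closed: handle down (angle about 0.7), crossbar in the groove near (325,232), lid edge about 150 mm, and the gripper clear. Handing in.

```bash
python3 -c "from workcell import sign_off; print(sign_off())"
```

```text
the job is handed in; nothing more can be done
None
```

The latch is closed and the job is handed in (no verdict was shown): the crossbar is in the keeper, the lever was pressed to its stop at about 17–18 N and released, the lid edge reads about 150 mm, and the other items were not touched.

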